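# Pack the breakfast hamper

## Task

Pack the breakfast hamper: move the jam jar, the small juice bottle, the square tea tin and the oblong sugar carton one by one from the board to the hamper tray, each upright and fully down in the card insert whose recess matches its own outline and size. Set each one down rather than letting it fall, and leave the cup and the bread roll where they stand on the board.

Things in the scene. Friction and masses are not known exactly. Their poses are not given: they have to be found in the camera images.
- jar_mid (a point): Jam jar, amber glass with a white screw lid, round, 60 mm diameter, 75 mm tall, 0.22 kg or so. The point is its centre, 37.5 mm above its underside; z is up when upright. It stands at the start on the 12 mm thick wooden board, whose top is 12 mm above the table.
- juice_mid (a point): Small juice bottle, amber glass, round, body 38 mm diameter, narrower neck and cap, 110 mm tall, 0.13 kg or so. The point is its centre, 55 mm above its underside, on the straight body, which reaches up to 63 mm before the shoulder; z is up when upright. It stands at the start on the 12 mm thick wooden board, whose top is 12 mm above the table.
- tin_mid (a point): Square tea tin of bare metal, 50 x 50 mm, 70 mm tall, 0.12 kg or so. The point is its centre, 35 mm above its underside; x and y are square to its sides, z is up. It stands at the start on the 12 mm thick wooden board, whose top is 12 mm above the table.
- carton_mid (a point): Oblong pale sugar carton (stiff, closed) with a brown band, 90 mm long (its x) by 36 mm wide (its y), 70 mm tall (z), 0.10 kg or so. The point is its centre, 35 mm above its underside. It stands at the start on the 12 mm thick wooden board, whose top is 12 mm above the table.
- insert_large_round: Fixed square card insert 125 x 125 x 12 mm lying in the low wooden hamper tray, with one dark-floored recess in its middle, 8 mm deep: a round one of 78 mm diameter. Origin: centre of the insert's underside; the recess floor is 4 mm above it and the top of the rim 12 mm above it. z is up.
- insert_small_round: Fixed square card insert 125 x 125 x 12 mm lying in the low wooden hamper tray, with one dark-floored recess in its middle, 8 mm deep: a round one of 56 mm diameter. Origin: centre of the insert's underside; the recess floor is 4 mm above it and the top of the rim 12 mm above it. z is up.
- insert_square: Fixed square card insert 125 x 125 x 12 mm lying in the low wooden hamper tray, with one dark-floored recess in its middle, 8 mm deep: a square one of 68 x 68 mm, its sides along the insert's x and y. Origin: centre of the insert's underside; the recess floor is 4 mm above it and the top of the rim 12 mm above it. z is up.
- insert_oblong: Fixed square card insert 125 x 125 x 12 mm lying in the low wooden hamper tray, with one dark-floored recess in its middle, 8 mm deep: an oblong one, 108 mm along the insert's x by 54 mm along its y. Origin: centre of the insert's underside; the recess floor is 4 mm above it and the top of the rim 12 mm above it. z is up. The four inserts lie two by two, 132 mm apart between centres, in a tray 280 x 280 mm whose 5 mm walls are 22 mm high
- cup_mid (a point): Bystander: open white cup, 68 mm diameter at the rim, 75 mm tall, standing on the board among the goods; to be left alone. The point is its centre, 37.5 mm above its underside.
- roll_mid (a point): Bystander: round bread roll, 66 mm diameter, 41 mm tall, on the board among the goods; to be left alone. The point is its centre, 20.5 mm above its underside.
There are look-alikes about, which are no part of the job. Leave any green or turquoise look-alike of the part that bears carton_mid alone.

How it is judged:
By the outcome, as a careful person would: the job done as asked, in the order asked, and still so for the second after the job is handed in, with the robot touching nothing.
It also fails if it takes over 120 s, if anything falls off the work surface, if the arm or the gripper's body presses on something with over 40 N, if the wrist force passes 120 N, or if a joint passes its speed limit or range.

## Robot

A 7-joint arm with a two-finger parallel gripper is mounted at the origin on the work surface. World frame = base frame: x ahead of the robot, y to its left, z up, the work surface at z = 0. Lengths are in m, angles in rad, forces in N, time in s.
With the tool pointing down it reaches from about 0.35 to 0.9 m from the base axis. Payload 7.2 kg.
Tool frame: the origin (TCP) lies on the centre line of the jaws, within the pads' length; the fingertips stand 19 mm ahead of it and the grasp point (between the pads) is the TCP (tips_ahead is the distance from the TCP to the fingertips, in m); z points along the fingers, y is the line along which they close (so a half turn about z gives the same grasp; the last joint's range is limited). The gripper opens to 85 mm and grips with 20 to 120 N. Pads are 22 mm wide; open, the fingers measure 114 mm over their backs; the gripper's body (76 mm by 85 mm) begins 54 mm behind the grasp point. The pads swing forward as they close: fully open they stand 13 mm farther back than shut.
Start: joints at [-1.355, 0.411, -0.013, 1.596, 0.006, 1.134, -0.082], TCP at [0.175, 0.6, 0.25] pointing down, gripper open.
Joint ranges: [-2.95, 2.95], [-0.29, 1.99], [-1.47, 1.44], [0.14, 2.54], [-1.03, 4.17], [0.13, 1.85], [-2.86, 2.86]. Speed limits (rad/s): [2.39, 2.39, 3.01, 3.01, 3.14, 3.14, 3.14].

## Interface

Orientations are given as a unit quaternion [x, y, z, w].
In Python, from station import read_state, capture, camera_info, finish_job, tips_ahead gives the robot as it stands.
- The arm moves only by the tool servo_tool, never from a script. Its arguments are lists of equal length, an entry for each row: "offset": the shift along the world's x, y, z scaled (see below), a list of three; "rot": the turn, a rotation vector about the world's x, y, z scaled (see below), a list of three. A call has 1 to 8 rows; each row shifts and turns the commanded pose from where the row before left it; what a row does not reach is not made up. The controller multiplies each number of a shift by 0.25 m and each number of a turn by 45 degrees. A row lasts 1/10 s, in which the tool goes at most 50 mm and 8.59 degrees, less where a joint would pass 70% of its speed; a pose out of reach is approached as far as the arm can. A call with a number of a shift or a turn outside -1 to 1 is refused whole. A call with a gripper value outside its range is refused whole. "claw" is the finger opening in mm, from 0 to 85.4, set as the call begins (left out, the last holds). The fingers move at their own pace and stop on an object; "force" is the grip in N (left out, the last holds). Time passes only in rows, so rows that do not move let the fingers close. It gives the time, the measured TCP pose, the force, the opening and the grip force at its end, in the units of the state.
- read_state(): the state, without advancing time (a new reading comes with each control period).
- capture(name): name is "scene" or "side" or "wrist"; returns the picture (384x512x3 uint8, red, green, blue); there is no depth.
- camera_info(name): a dict with "fx", "fy", "cx", "cy" (pixels), "extrinsics" (4x4, takes a point from camera to world coordinates). Camera axes: x right, y down, z forward; pixel columns grow to the right and rows downward; lengths in m; the calibration is good to about 2 mm. A picture is of the moment at which its call begins: read the wrist's pose just before it. camera_info takes no time and is no camera call; for the wrist camera it gives the pose at the moment of the call.
- finish_job(): hands the job in; it is judged then, once.
The state is a dict: "time": time; "joint_positions": joint angles; "joint_vel": joint speeds; "joint_torque": joint torques, N m; "position": TCP position; "eef_rot": TCP orientation; "force": force on the tool from outside, world axes, zero at the start; "wrist_torque": the same for the moment, N m; "grip_width": finger opening in m; "grasp_force": force on a finger pad.
Only numpy, scipy, OpenCV 4.12 (cv2) and the standard library are available. Lean on these libraries where they do the work, as an engineer would, in place of code of your own. Each camera call takes 0.05 s, during which the arm holds its last target. There are 200 camera calls.

## Working session

There is one attempt and no reset: what is moved stays moved. The work goes in short steps, Python scripts to look and compute and a tool call to move; the robot and the scene stay as the last step left them, time stands still between calls to the robot, and variables do not carry over. Pictures are saved under pics/ and viewed, at most 14 in all, crops included, and the job is handed in when it is done.

Besides the shell and the picture viewer there is one more tool, called as name(argument=value, ...) on one line, values as JSON. servo_tool: Moves the arm, as the interface text tells. Its arguments: {"type":"object","properties":{"offset":{"type":"array"},"rot":{"type":"array"},"claw":{"type":"number"},"force":{"type":"number"}},"required":["offset","rot"]}

```bash
ls; mkdir -p pics
python3 - <<'E'
from station import *
import cv2,numpy as np
for n in ["scene","side"]:
    cv2.imwrite(f"pics/{n}0.png",cv2.resize(capture(n)[:,:,::-1],(800,600),interpolation=cv2.INTER_CUBIC))
    c=camera_info(n);print(n,c['fx'],c['fy'],c['cx'],c['cy'],np.round(c['extrinsics'],3).tolist())
s=read_state();print(s['time'],s['position'],s['eef_rot'],tips_ahead)
E
```

```text
pics
scene 347.93652424783306 347.93652424783306 254.59202874559293 187.90209555818376 [[-0.841, 0.409, -0.353, 0.732], [0.541, 0.624, -0.564, 0.443], [-0.011, -0.666, -0.746, 0.63], [0.0, 0.0, 0.0, 1.0]]
side 439.3120231965016 439.3120231965016 252.9273848398404 195.05214468344542 [[0.793, -0.483, 0.372, 0.083], [-0.609, -0.64, 0.468, -0.451], [0.012, -0.598, -0.802, 0.835], [0.0, 0.0, 0.0, 1.0]]
0.1 [0.17490805 0.59958268 0.24952775] [ 1.41394274e-01  9.89953080e-01 -7.45411770e-04 -4.95190691e-05] 0.019
```

View pics/scene0.png

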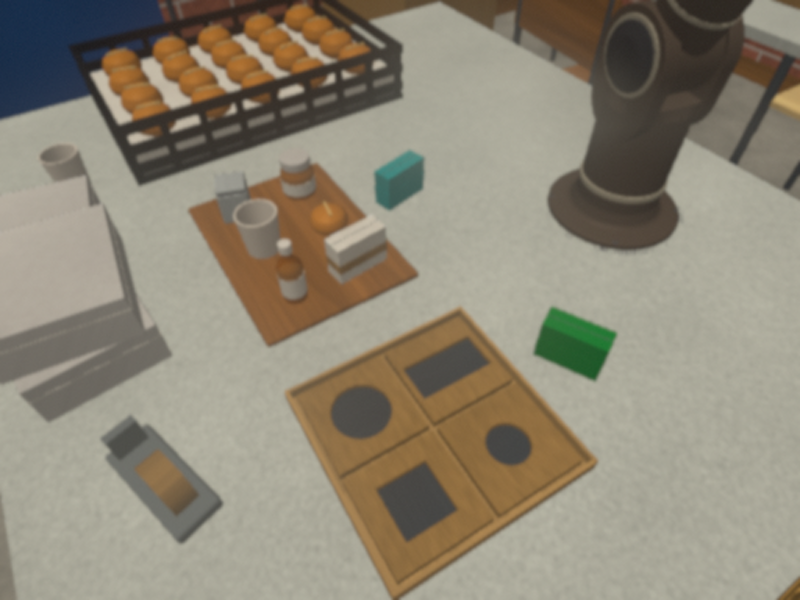

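View pics/side0.png

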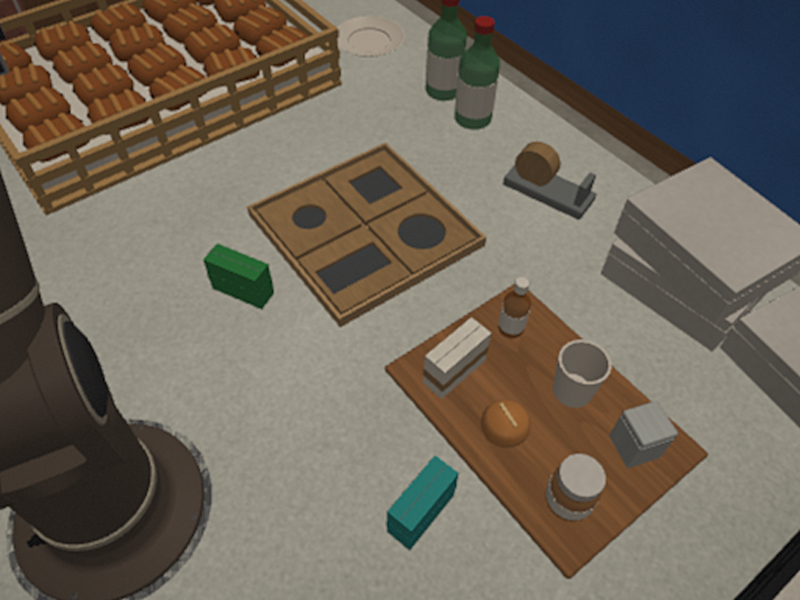

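The scene view is from beyond the tray and the side view is the clearer one. In 800x600 side pixels:
- **Goods:** jar (575,485), tin (643,432), bottle (515,305), pale carton (457,355).
- **Bystanders:** cup (582,372), roll (505,423).
- **Carton candidates:** pale with brown band (457,355), green (238,275), turquoise (422,503). The pale one on the board fits.
- **Recesses:** large round (422,230), small round (309,217), square (376,184), oblong (353,267).

Next I segment these and confirm in a crop.

```bash
cat > h.py <<'E'
from station import *
import cv2,numpy as np
def ray(ci,u,v):
    E=np.array(ci['extrinsics']);d=np.array([(u-ci['cx'])/ci['fx'],(v-ci['cy'])/ci['fy'],1.])
    return E[:3,3],E[:3,:3]@d
def onz(ci,u,v,z):
    o,d=ray(ci,u,v);return o+d*(z-o[2])/d[2]
def tri(rs):
    A=sum(np.eye(3)-np.outer(d,d)/(d@d) for o,d in rs);b=sum((np.eye(3)-np.outer(d,d)/(d@d))@o for o,d in rs)
    return np.linalg.solve(A,b)
def blobs(m,amin):
    n,l,s,c=cv2.connectedComponentsWithStats(m.astype(np.uint8))
    return [(l==i,s[i],c[i]) for i in range(1,n) if s[i][4]>=amin]
E
python3 - <<'E'
from h import *
out={}
P={'side':{'LR':(422,230),'SR':(309,217),'SQ':(376,184),'OB':(353,267)},'scene':{'LR':(361,411),'SR':(508,443),'SQ':(417,500),'OB':(446,366)}}
R={}
for n in P:
    im=capture(n);c=camera_info(n);hsv=cv2.cvtColor(im,cv2.COLOR_RGB2HSV)
    cv2.imwrite(f"pics/{n}_raw.png",im[:,:,::-1])
    for k,(u,v) in P[n].items():
        u,v=int(u/1.5625),int(v/1.5625)
        m=(np.abs(im.astype(int)-im[v-2:v+3,u-2:u+3].reshape(-1,3).mean(0)).max(2)<28).astype(np.uint8)
        _,l=cv2.connectedComponents(m);m=(l==l[v,u])
        ct=max(cv2.findContours(m.astype(np.uint8),cv2.RETR_EXTERNAL,cv2.CHAIN_APPROX_NONE)[0],key=len)[:,0]
        w=np.array([onz(c,*p,0.008) for p in ct])[:,:2].astype(np.float32)
        r=cv2.minAreaRect(w*1000);print(n,k,m.sum(),np.round(r[0],1),np.round(r[1],1),round(r[2],1))
        M=cv2.moments(ct); R.setdefault(k,[]).append(ray(c,*cv2.minAreaRect(ct.astype(np.float32))[0]))
for k in R: print(k,np.round(tri(R[k])*1000,1))
im=cv2.imread('pics/side_raw.png');
for (u,v) in [(575,475),(520,285),(640,420),(645,415),(460,340),(455,358),(540,480)]: print(u,v,im[int(v/1.5625),int(u/1.5625)])
cv2.imwrite('pics/crop1.png',cv2.resize(im[170:375,240:460],None,fx=2.9,fy=2.9,interpolation=cv2.INTER_CUBIC))
E
```

```text
side LR 529 [592.9 127.1] [72.8 74.7] 53.1
side SR 255 [464.1 265.1] [50.2 54.5] 53.2
side SQ 434 [596.8 260.6] [66.1 67. ] 88.4
side OB 731 [459.  130.7] [ 52.9 107.7] 88.1
scene LR 1017 [586.4 115.8] [75.3 75.9] 82.4
scene SR 567 [457.4 253.7] [49.6 53.6] 57.0
scene SQ 1385 [590.9 249. ] [66.9 66.6] 88.2
scene OB 1011 [453. 120.] [ 52.  106.3] 87.7
LR [588.2 121.4  15.3]
SR [460.6 257.1  16.3]
SQ [592.5 252.8  15.8]
OB [455.7 124.9  14.8]
575 475 [139 151 159]
520 285 [158 172 183]
640 420 [130 138 140]
645 415 [131 140 142]
460 340 [153 170 181]
455 358 [153 169 180]
540 480 [ 47  74 111]
```

View pics/crop1.png

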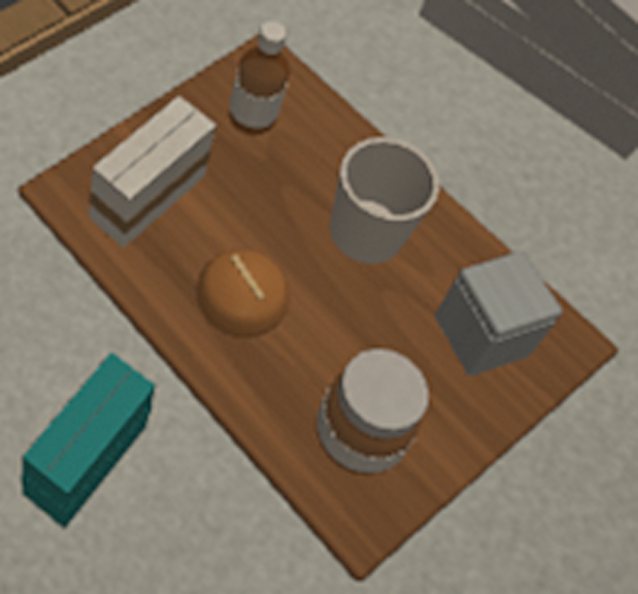

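The crop confirms it: the pale carton with brown band is at the left of the board (crop 155,165), and the turquoise look-alike lies off the board (crop 85,440). The tin is metal with a bright top (crop 500,292), the jar lid is at (385,390) and the bottle cap at (272,38). I measure the tops next.

Run:
```python
from h import *
im=cv2.imread('pics/side_raw.png');c=camera_info('side')
g=cv2.bilateralFilter(im,5,20,3).astype(int)
def crop(u,v): return u/2.9+240,v/2.9+170
S={'jar':(385,390,.087),'tin':(500,292,.082),'tin2':(490,280,.082),'carton':(150,165,.082),'cartonL':(130,170,.082),'cartonR':(175,130,.082),'cap':(272,38,.122),'cup':(410,190,.087)}
big=im.copy()
for k,(a,b,z) in S.items():
    u,v=map(lambda x:int(round(x)),crop(a,b)); ref=np.median(g[v-1:v+2,u-1:u+2].reshape(-1,3),0)
    for t in (14,22,30):
        m=(np.abs(g-ref).max(2)<t).astype(np.uint8);_,l=cv2.connectedComponents(m,connectivity=4);m=(l==l[v,u]).astype(np.uint8)
        ct=max(cv2.findContours(m,cv2.RETR_EXTERNAL,cv2.CHAIN_APPROX_NONE)[0],key=len)
        w=np.array([onz(c,*p,z)[:2]*1000 for p in ct[:,0]],np.float32);r=cv2.minAreaRect(w)
        print(k,t,ref,m.sum(),*[np.round(x,1) for x in r])
        if t==22: cv2.drawContours(big,[ct],-1,(0,0,255),1)
cv2.imwrite('pics/crop2.png',cv2.resize(big[170:375,240:460],None,fx=2.9,fy=2.9,interpolation=cv2.INTER_NEAREST))
```

```text
jar 14 [142. 153. 162.] 580 [ 453.2 -336.2] [47.4 49.6] 52.7
jar 22 [142. 153. 162.] 594 [ 453.5 -336.8] [48.5 49.7] 1.7
jar 30 [142. 153. 162.] 607 [ 452.6 -336.9] [49.2 51. ] 52.8
tin 14 [131. 139. 141.] 83064 [486.7  71. ] [1035.2 1210.5] 7.4
tin 22 [131. 139. 141.] 90692 [486.2  70.6] [1036.3 1211.3] 7.4
tin 30 [131. 139. 141.] 91741 [486.5  71.7] [1037.8 1213.1] 7.1
tin2 14 [130. 138. 141.] 83175 [486.7  70.9] [1035.2 1210.9] 7.4
tin2 22 [130. 138. 141.] 90747 [486.2  70.6] [1036.3 1211.3] 7.4
tin2 30 [130. 138. 141.] 91801 [486.5  71.7] [1037.8 1213.1] 7.1
carton 14 [152. 169. 179.] 288 [ 460.2 -120.3] [88.1 17.3] 7.4
carton 22 [152. 169. 179.] 569 [ 459.3 -111.3] [88.5 34.5] 6.5
carton 30 [152. 169. 179.] 582 [ 459.2 -111.4] [88.8 34.6] 6.5
cartonL 14 [154. 170. 180.] 286 [ 460.2 -120.3] [88.1 17.3] 7.4
cartonL 22 [154. 170. 180.] 567 [ 459.2 -111.3] [88.2 34.5] 6.5
cartonL 30 [154. 170. 180.] 581 [ 459.2 -111.3] [88.8 34.5] 6.5
cartonR 14 [148. 164. 173.] 557 [ 459.2 -111.3] [88.2 34.5] 6.5
cartonR 22 [148. 164. 173.] 577 [ 459.2 -111.3] [88.8 34.5] 6.5
cartonR 30 [148. 164. 173.] 606 [ 459.1 -111.5] [89.  34.8] 6.5
cap 14 [146. 161. 171.] 4 [ 567.3 -111.6] [0.  6.2] 53.0
cap 22 [146. 161. 171.] 38001 [503.1  39.4] [838.6 866.9] 14.9
cap 30 [146. 161. 171.] 83791 [454.6  47.9] [ 974.4 1100.3] 10.2
cup 14 [76. 84. 90.] 525 [ 570.3 -231.7] [53.8 56.3] 23.0
cup 22 [76. 84. 90.] 535 [ 570.4 -231.1] [54.5 57.2] 23.0
cup 30 [76. 84. 90.] 540 [ 570.6 -231.5] [54.5 58. ] 23.0
```

View pics/crop2.png

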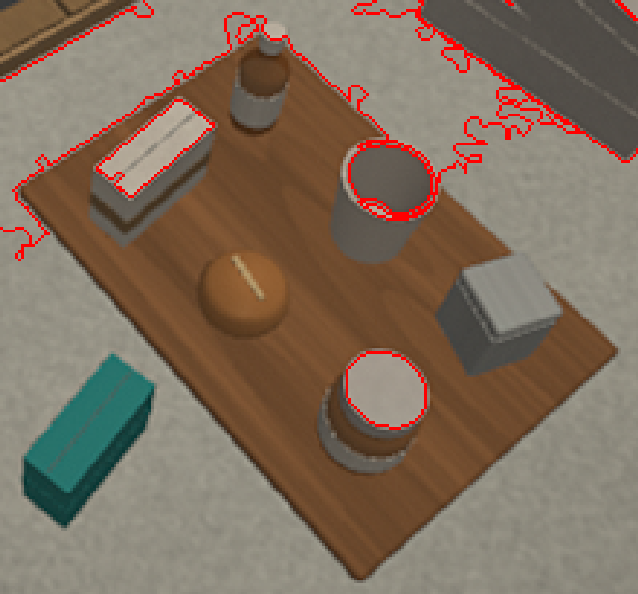

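Run:
```python
from h import *
c=camera_info('side')
f=lambda a,b,z: np.round(onz(c,a/2.9+240-.3,b/2.9+170-.3,z)[:2]*1000,1)
t=[f(*p,.082) for p in [(458,266),(515,252),(560,312),(494,334)]];print('tin',t,np.mean(t,0),cv2.minAreaRect(np.array(t,np.float32)))
print('cap',f(273,32,.122),'botbase',f(254,118,.022),'roll',f(243,290,.04),'cup rim',f(390,180,.087))
print('board',[f(*p,.012) for p in [(20,189),(360,578),(616,351),(265,35)]])
w=camera_info('wrist');print(w['fx'],np.round(w['extrinsics'],3).tolist())
```

```text
tin [array([ 557.5, -306. ]), array([ 596.2, -322.1]), array([ 584.9, -368.8]), array([ 538.5, -353. ])] [ 569.275 -337.475] ((570.6861572265625, -338.6709899902344), (50.695159912109375, 48.93959045410156), 67.98871612548828)
cap [ 570.4 -106.4] botbase [ 567.3 -111.3] roll [ 450.6 -220.2] cup rim [ 567.9 -233.5]
board [array([387.1, -48.2]), array([ 385.5, -402.4]), array([ 638.9, -404.1]), array([638.1, -51.6])]
266.5144171395975 [[0.279, 0.922, 0.268, 0.108], [0.96, -0.267, -0.079, 0.62], [-0.002, 0.28, -0.96, 0.374], [0.0, 0.0, 0.0, 1.0]]
```

servo_tool(offset=[[0.13,-0.14,0],[0.13,-0.14,0],[0.13,-0.14,0],[0.13,-0.14,0],[0.13,-0.14,0],[0.13,-0.14,0],[0.13,-0.14,0],[0.13,-0.14,0]], rot=[[0,0,0],[0,0,0],[0,0,0],[0,0,0],[0,0,0],[0,0,0],[0,0,0],[0,0,0]], claw=85, force=40)

```text
time: 1.0
position: [0.436, 0.3183, 0.2504]
eef_rot: [0.141, 0.99, 0.0, 0.0]
force: [0.8, 0.7, 0.7]
grip_width: 0.0846
grasp_force: 0.0
```

servo_tool(offset=[[0.035,-0.19,0],[0.035,-0.19,0],[0.035,-0.19,0],[0.035,-0.19,0],[0.035,-0.19,0],[0.035,-0.19,0],[0.035,-0.19,0],[0.035,-0.19,0]], rot=[[0,0,0],[0,0,0],[0,0,0],[0,0,0],[0,0,0],[0,0,0],[0,0,0],[0,0,0]])

```text
time: 1.8
position: [0.505, -0.0619, 0.2505]
eef_rot: [0.141, 0.99, 0.0, 0.0]
force: [1.3, 0.3, 0.5]
grip_width: 0.0851
grasp_force: 0.0
```

servo_tool(offset=[[-0.035,-0.185,0],[-0.035,-0.185,0],[-0.035,-0.185,0],[-0.035,-0.185,0],[-0.035,-0.185,0],[-0.035,-0.185,0],[0,0,0],[0,0,0]], rot=[[0,0,0],[0,0,0],[0,0,0],[0,0,0],[0,0,0],[0,0,0],[0,0,0],[0,0,0]])

```text
time: 2.6
position: [0.4517, -0.3385, 0.25]
eef_rot: [0.143, 0.99, 0.0, -0.0]
force: [0.1, 0.1, 0.6]
grip_width: 0.0848
grasp_force: 0.0
```

```bash
cat > wr.py <<'E'
from h import *
import sys,json
s=read_state();c=camera_info('wrist');im=capture('wrist')[:,:,::-1]
n=sys.argv[1];cv2.imwrite(f'pics/{n}_raw.png',im);cv2.imwrite(f'pics/{n}.png',cv2.resize(im,(800,600),interpolation=cv2.INTER_CUBIC))
json.dump({k:(np.array(v).tolist()) for k,v in c.items()},open(f'pics/{n}.json','w'))
print(s['time'],np.round(s['position'],4),np.round(s['eef_rot'],4),np.round(s['force'],1),s['grip_width'])
E
python3 wr.py w1
```

```text
2.6 [ 0.4517 -0.3385  0.25  ] [ 1.429e-01  9.897e-01  0.000e+00 -4.000e-04] [0.1 0.1 0.6] 0.0848151875284184
```

View pics/w1.png

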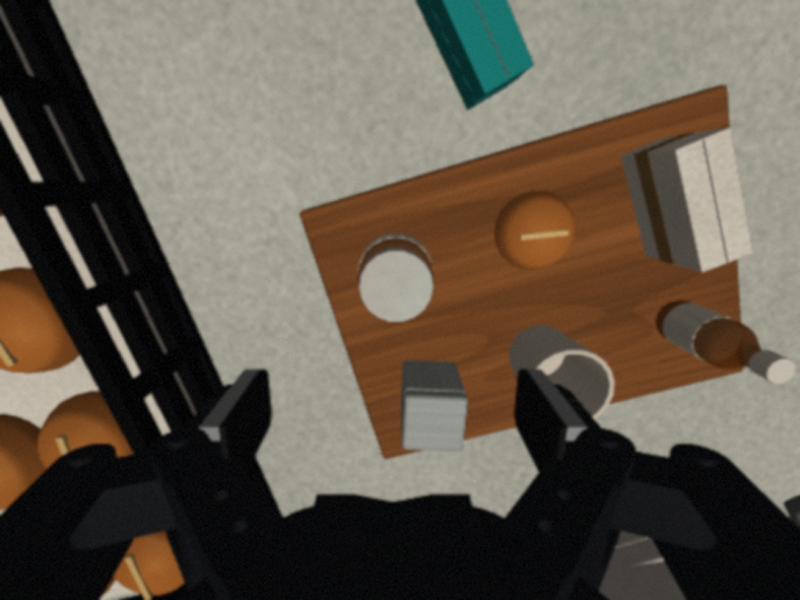

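The wrist picture shows the jar lid (396,285), tin top (434,420), cup rim (570,380), cap (775,366) and carton top (715,200). A dark crate is on the left, with its nearest edge at roughly (215,380). I refine the positions from it.

Run:
```python
from h import *
import json
c=json.load(open('pics/w1.json'));im=cv2.imread('pics/w1_raw.png');g=cv2.bilateralFilter(im,5,20,3).astype(int);K=1.5625
for k,(u,v,z) in {'jar':(396,290,.087),'tin':(430,422,.082),'cap':(778,367,.122),'carton':(720,220,.082)}.items():
    u,v=int(u/K),int(v/K);ref=np.median(g[v-1:v+2,u-1:u+2].reshape(-1,3),0)
    for t in (14,20,26,34):
        m=(np.abs(g-ref).max(2)<t).astype(np.uint8);_,l=cv2.connectedComponents(m,connectivity=4);m=(l==l[v,u]).astype(np.uint8)
        ct=max(cv2.findContours(m,cv2.RETR_EXTERNAL,cv2.CHAIN_APPROX_NONE)[0],key=len)
        w=np.array([onz(c,*p,z)[:2]*1000 for p in ct[:,0]],np.float32);r=cv2.minAreaRect(w)
        print(k,t,m.sum(),*[np.round(x,1) for x in r],np.round(cv2.minEnclosingCircle(w)[0],1))
f=lambda a,b,z: np.round(onz(c,a/K-.3,b/K-.3,z)[:2]*1000,1)
print('crate edge',f(215,380,.0),f(215,380,.1),f(60,20,.1))
print('tin corners',[f(*p,.082) for p in [(405,392),(467,393),(463,450),(402,447)]])
```

```text
jar 14 1535 [ 455.5 -337.2] [49.1 48.2] 73.6 [ 455.4 -337. ]
jar 20 1561 [ 455. -337.] [49.1 49.3] 73.6 [ 455.3 -337. ]
jar 26 1586 [ 455. -337.] [49.2 49.3] 73.6 [ 455.3 -336.9]
jar 34 1610 [ 455.7 -336.7] [50.2 50.5] 73.6 [ 455.5 -337.2]
tin 14 15781 [ 513.9 -379. ] [325.4 216.5] 0.1 [ 513.9 -395.8]
tin 20 73017 [ 486.2 -277.3] [548.9 380.7] 73.7 [ 481.8 -280.7]
tin 26 74120 [ 486.2 -277.4] [549.  380.7] 73.7 [ 482.7 -280.7]
tin 34 74781 [ 486.2 -277.1] [549.5 380.7] 73.7 [ 483.7 -280.1]
cap 14 194 [ 574.5 -105.2] [16.1 16.2] 87.8 [ 574.5 -105.5]
cap 20 209 [ 574.5 -105.3] [16.1 17.3] 88.7 [ 574.6 -105.2]
cap 26 218 [ 574.7 -105.3] [17.5 16.7] 5.4 [ 575.4 -104.7]
cap 34 404 [ 568.7 -104.1] [20.1 37. ] 88.8 [568.7 -99.7]
carton 14 173 [ 460.4 -111.1] [87.5  2.5] 6.6 [ 460.5 -111.6]
carton 20 218 [ 461.5 -111.4] [89.6  4.3] 6.9 [ 461.4 -110.6]
carton 26 263 [ 460.  -105.9] [90.5 22.1] 11.1 [ 460.7 -110.5]
carton 34 75660 [ 486.2 -277.1] [549.5 380.7] 73.7 [ 483.7 -280.1]
crate edge [ 517.7 -541.5] [ 482.1 -482. ] [ 246.  -477.1]
tin corners [array([ 539.9, -354.3]), array([ 554.4, -308. ]), array([ 603.9, -323.3]), array([ 587.1, -370.3])]
```

servo_tool(offset=[[0.011,0.006,-0.16],[0,0,-0.16],[0,0,-0.16],[0,0,-0.16],[0,0,-0.16],[0,0,0],[0,0,0]], rot=[[0,0,0],[0,0,0],[0,0,0],[0,0,0],[0,0,0],[0,0,0],[0,0,0]])

```text
time: 3.35
position: [0.4557, -0.3348, 0.0506]
eef_rot: [0.141, 0.99, 0.0, -0.001]
force: [0.4, -0.7, 0.3]
grip_width: 0.0849
grasp_force: 0.0
```

servo_tool(offset=[[0,0,0],[0,0,0],[0,0,0],[0,0,0],[0,0,0],[0,0,0],[0,0,0],[0,0,0]], rot=[[0,0,0],[0,0,0],[0,0,0],[0,0,0],[0,0,0],[0,0,0],[0,0,0],[0,0,0]], claw=50, force=45)

```text
time: 4.15
position: [0.4568, -0.3367, 0.0532]
eef_rot: [0.141, 0.99, -0.0, 0.002]
force: [-1.3, 2.5, 9.6]
grip_width: 0.0588
grasp_force: 46.6
```

servo_tool(offset=[[0,0,0.08],[0,0,0.16],[0,0,0.18],[0,0,0.18],[0,0.1,0],[0.053,0.18,0],[0.053,0.18,0],[0.053,0.18,0]], rot=[[0,0,0],[0,0,0],[0,0,0],[0,0,0],[0,0,0],[0,0,0],[0,0,0],[0,0,0]])

```text
time: 4.95
position: [0.4953, -0.1745, 0.202]
eef_rot: [0.142, 0.99, 0.0, 0.001]
force: [1.0, -0.4, -2.2]
grip_width: 0.0578
grasp_force: 49.7
```

servo_tool(offset=[[0.053,0.18,0],[0.053,0.18,0],[0.053,0.18,0],[0.053,0.18,0],[0.053,0.18,0],[0.053,0.18,0],[0.053,0.18,0],[0,0,0]], rot=[[0,0,0],[0,0,0],[0,0,0],[0,0,0],[0,0,0],[0,0,0],[0,0,0],[0,0,0]])

```text
time: 5.75
position: [0.5882, 0.1481, 0.2012]
eef_rot: [0.136, 0.991, 0.002, 0.001]
force: [0.0, -0.0, -2.9]
grip_width: 0.058
grasp_force: 49.7
```

```bash
python3 wr.py w2
```

```text
5.75 [0.5882 0.1481 0.2012] [1.365e-01 9.906e-01 2.400e-03 6.000e-04] [ 0.  -0.  -2.9] 0.05804740977799316
```

View pics/w2.png

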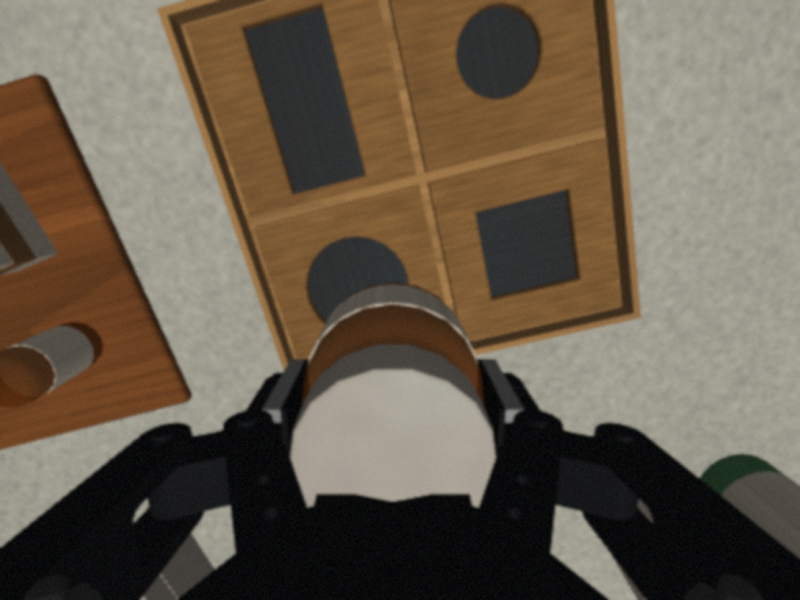

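The wrist picture shows the jar held upright, with the oblong (305,98), small round (498,50), square (528,243) and large round (357,285, partly hidden) recesses. A green bottle is at the lower right.

Run:
```python
from h import *
import json
c=json.load(open('pics/w2.json'));im=cv2.imread('pics/w2_raw.png').astype(int);K=1.5625
print(np.round(np.array(c['extrinsics'])[:3],3).tolist())
for k,(u,v) in {'OB':(305,98),'SR':(498,50),'SQ':(528,243),'LR':(357,260)}.items():
    u,v=int(u/K),int(v/K);ref=im[v-2:v+3,u-2:u+3].reshape(-1,3).mean(0)
    m=(np.abs(im-ref).max(2)<25).astype(np.uint8);_,l=cv2.connectedComponents(m);m=(l==l[v,u]).astype(np.uint8)
    ct=max(cv2.findContours(m,cv2.RETR_EXTERNAL,cv2.CHAIN_APPROX_NONE)[0],key=len)[:,0]
    for z in (.008,.016):
        w=np.array([onz(c,*p,z)[:2]*1000 for p in ct],np.float32);r=cv2.minAreaRect(w)
        print(k,z,m.sum(),*[np.round(x,1) for x in r],np.round(cv2.minEnclosingCircle(w),1) if 0 else cv2.minEnclosingCircle(w))
f=lambda a,b,z: np.round(onz(c,a/K-.3,b/K-.3,z)[:2]*1000,1)
print('LR left,top,right',f(307,283,.012),f(357,237,.012),f(408,278,.012))
print('jar bottom rim in hand',f(395,284,.162));print('green bottle',f(745,470,.2),f(745,470,.25))
```

```text
[[0.269, 0.924, 0.271, 0.52], [0.963, -0.26, -0.071, 0.167], [0.004, 0.28, -0.96, 0.326]]
OB 0.008 5539 [456.4 123.4] [ 54.9 110.2] 88.1 ((456.5716552734375, 123.59278869628906), 60.62088394165039)
OB 0.016 5539 [458.  124.5] [ 53.6 107.4] 88.1 ((458.1794128417969, 124.68086242675781), 59.0944938659668)
SR 0.008 2509 [460.7 259.2] [56.3 55.4] 74.5 ((460.53216552734375, 259.3929443359375), 28.335247039794922)
SR 0.016 2509 [462.2 256.9] [54.8 54. ] 74.5 ((462.0403137207031, 257.06158447265625), 27.62176513671875)
SQ 0.008 3315 [596.4 255.1] [69.3 69.2] 88.3 ((596.0467529296875, 255.15966796875), 47.84566116333008)
SQ 0.016 3315 [594.5 252.8] [67.5 67.5] 88.3 ((594.142578125, 252.93487548828125), 46.64099884033203)
LR 0.008 2026 [579.9 117. ] [54.2 78.4] 9.8 ((591.5639038085938, 119.07276916503906), 39.5146369934082)
LR 0.016 2026 [578.4 118.3] [52.9 76.4] 9.8 ((589.7725830078125, 120.27465057373047), 38.519657135009766)
LR left,top,right [577.1  83.4] [553.6 131.1] [594.5 159.7]
jar bottom rim in hand [560.  157.4]
green bottle [650.9 262. ] [599.  224.1]
```

servo_tool(offset=[[0.01,-0.07,-0.1],[0,0,-0.1],[0,0,-0.1],[0,0,-0.1],[0,0,0],[0,0,0]], rot=[[0,0,0],[0,0,0],[0,0,0],[0,0,0],[0,0,0],[0,0,0]])

```text
time: 6.4
position: [0.5904, 0.1205, 0.1013]
eef_rot: [0.142, 0.99, -0.0, 0.0]
force: [1.0, 0.6, -1.6]
grip_width: 0.0582
grasp_force: 49.7
```

Run:
```python
from h import *
c=camera_info('side');K=1.5625
for p in [(475,122),(445,95)]: print(np.round(onz(c,p[0]/K,p[1]/K,0),3))
o,d=ray(c,485/K,22/K)
for z in (.15,.2,.25): print(z,np.round(o+d*(z-o[2])/d[2],3))
s=read_state();print(s['position'],s['eef_rot'],s['force'],s['time'])
```

```text
[0.854 0.288 0.   ]
[0.862 0.386 0.   ]
0.15 [0.916 0.355 0.15 ]
0.2 [0.856 0.296 0.2  ]
0.25 [0.795 0.238 0.25 ]
[0.59040466 0.12045117 0.10134392] [ 1.42055901e-01  9.89858610e-01 -1.41350473e-04  1.82584579e-04] [ 0.96044496  0.58668713 -1.57680441] 6.4
```

servo_tool(offset=[[0,0,-0.08],[0,0,-0.06],[0,0,-0.03],[0,0,-0.01],[0,0,0],[0,0,0]], rot=[[0,0,0],[0,0,0],[0,0,0],[0,0,0],[0,0,0],[0,0,0]])

```text
time: 7.0
position: [0.5907, 0.1215, 0.0559]
eef_rot: [0.141, 0.99, 0.0, 0.0]
force: [-0.3, -0.2, -2.5]
grip_width: 0.058
grasp_force: 49.7
```

servo_tool(offset=[[0,0,-0.008],[0,0,-0.008],[0,0,0]], rot=[[0,0,0],[0,0,0],[0,0,0]])

```text
time: 7.3
position: [0.5901, 0.1215, 0.0512]
eef_rot: [0.141, 0.99, -0.0, -0.0]
force: [-0.5, -0.7, -2.1]
grip_width: 0.0582
grasp_force: 49.7
```

servo_tool(offset=[[0,0,-0.006],[0,0,-0.006],[0,0,0]], rot=[[0,0,0],[0,0,0],[0,0,0]])

```text
time: 7.6
position: [0.5903, 0.1216, 0.0502]
eef_rot: [0.141, 0.99, 0.0, -0.0]
force: [-6.3, -1.2, 16.9]
grip_width: 0.058
grasp_force: 51.5
```

servo_tool(offset=[[0,0,-0.004],[0,0,-0.004],[0,0,0]], rot=[[0,0,0],[0,0,0],[0,0,0]])

```text
time: 7.9
position: [0.5903, 0.1215, 0.0501]
eef_rot: [0.142, 0.99, 0.001, 0.0]
force: [-12.5, -1.3, 35.5]
grip_width: 0.0582
grasp_force: 53.2
```

servo_tool(offset=[[0,0,0.01],[0,0,0.004]], rot=[[0,0,0],[0,0,0]])

```text
time: 8.1
position: [0.5906, 0.1216, 0.0505]
eef_rot: [0.141, 0.99, 0.0, 0.001]
force: [0.5, -0.4, -2.3]
grip_width: 0.058
grasp_force: 49.7
```

servo_tool(offset=[[0,0,0],[0,0,0],[0,0,0],[0,0,0],[0,0,0.04],[0,0,0.08],[0,0,0.16],[0,0,0.16]], rot=[[0,0,0],[0,0,0],[0,0,0],[0,0,0],[0,0,0],[0,0,0],[0,0,0],[0,0,0]], claw=80)

```text
time: 8.9
position: [0.5898, 0.1212, 0.1611]
eef_rot: [0.142, 0.99, -0.0, -0.001]
force: [0.4, 0.9, -0.2]
grip_width: 0.0799
grasp_force: 0.0
```

servo_tool(offset=[[-0.013,-0.1,0.12],[-0.013,-0.16,0.12],[-0.013,-0.16,0.12],[-0.013,-0.165,0],[-0.013,-0.165,0],[-0.013,-0.164,0],[0,0,0],[0,0,0]], rot=[[0,0,0],[0,0,0],[0,0,0],[0,0,0],[0,0,0],[0,0,0],[0,0,0],[0,0,0]])

```text
time: 9.7
position: [0.5705, -0.1081, 0.2504]
eef_rot: [0.143, 0.99, 0.0, 0.0]
force: [0.5, 0.3, -0.4]
grip_width: 0.0801
grasp_force: 0.0
```

```bash
python3 wr.py w3;python3 - <<'E'
from h import *
cv2.imwrite('pics/side1.png',capture('side')[:,:,::-1])
E
```

```text
9.7 [ 0.5705 -0.1081  0.2504] [1.428e-01 9.897e-01 1.000e-04 3.000e-04] [ 0.5  0.3 -0.4] 0.08014461035691811
```

View pics/w3.png

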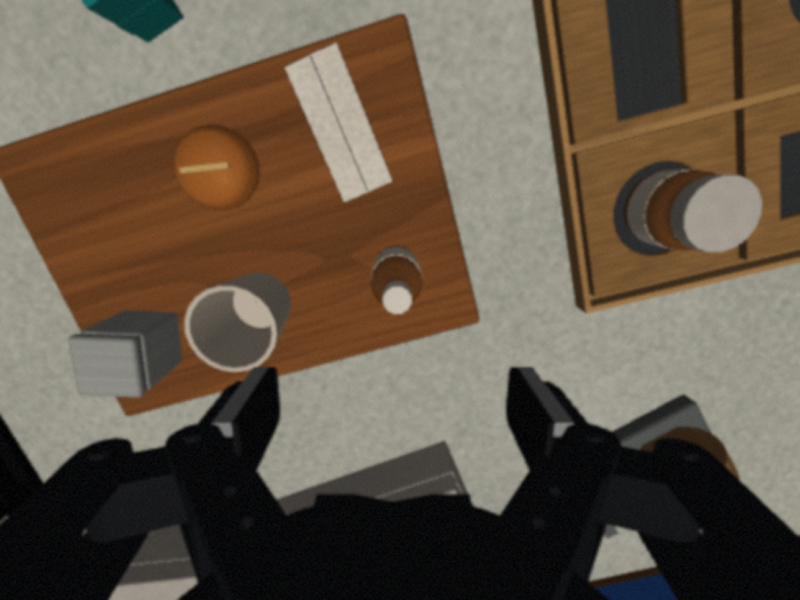

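View pics/side1.png

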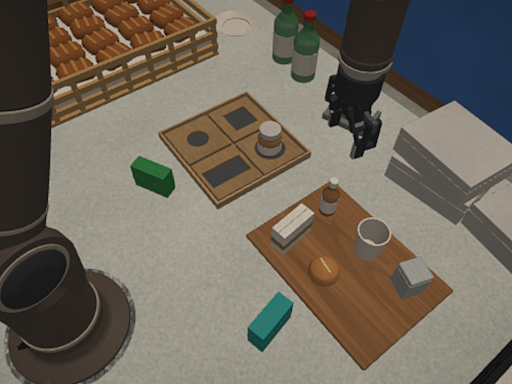

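The jar stands in the large round recess (wrist 665,210; side 270,140) and the others are undisturbed. The bottle cap is at wrist (397,298). I measure the bottle, and the tin and carton again.

Run:
```python
from h import *
import json
c=json.load(open('pics/w3.json'));im=cv2.imread('pics/w3_raw.png');K=1.5625
f=lambda a,b,z: np.round(onz(c,a/K-.3,b/K-.3,z)[:2]*1000,1)
print('cap',f(397,298,.122),'body top edge L/R',f(372,277,.06),f(422,277,.06),'jar lid',f(721,212,.085))
print('tin',[f(*p,.082) for p in [(70,342),(136,335),(145,395),(82,393)]])
t=np.array([f(*p,.082) for p in [(285,66),(338,43),(392,182),(346,201)]]);print('carton',t.tolist(),t.mean(0),cv2.minAreaRect(t.astype(np.float32)))
```

```text
cap [ 572.9 -105.7] body top edge L/R [ 568.4 -124. ] [579.3 -86.8] jar lid [586.9 120.9]
tin [array([ 547.6, -355. ]), array([ 556.5, -304.6]), array([ 604.3, -320.4]), array([ 588.7, -367. ])]
carton [[418.4, -133.8], [415.7, -97.8], [504.7, -89.0], [507.8, -122.8]] [ 461.65 -110.85] ((461.550048828125, -111.40001678466797), (90.28939819335938, 36.090972900390625), 5.646848201751709)
```

servo_tool(offset=[[0.006,0.008,-0.16],[0,0,-0.16],[0,0,-0.16],[0,0,-0.14],[0,0,-0.074],[0,0,-0.02],[0,0,0],[0,0,0]], rot=[[0,0,0],[0,0,0],[0,0,0],[0,0,0],[0,0,0],[0,0,0],[0,0,0],[0,0,0]])

```text
time: 10.6
position: [0.5733, -0.1043, 0.0723]
eef_rot: [0.141, 0.99, 0.0, 0.001]
force: [0.4, 0.3, -0.1]
grip_width: 0.0796
grasp_force: 0.0
```

servo_tool(offset=[[0,0,0],[0,0,0],[0,0,0],[0,0,0],[0,0,0],[0,0,0],[0,0,0],[0,0,0]], rot=[[0,0,0],[0,0,0],[0,0,0],[0,0,0],[0,0,0],[0,0,0],[0,0,0],[0,0,0]], claw=30, force=35)

```text
time: 11.4
position: [0.5728, -0.1051, 0.0721]
eef_rot: [0.142, 0.99, 0.0, 0.001]
force: [-1.3, 0.0, 7.1]
grip_width: 0.0369
grasp_force: 34.7
```

servo_tool(offset=[[0,0,0.06],[0,0,0.16],[0,0,0.16],[0,0,0.17],[-0.056,0.181,0],[-0.056,0.181,0],[-0.056,0.181,0],[-0.056,0.181,0]], rot=[[0,0,0],[0,0,0],[0,0,0],[0,0,0],[0,0,0],[0,0,0],[0,0,0],[0,0,0]])

```text
time: 12.2
position: [0.5153, 0.0776, 0.2097]
eef_rot: [0.142, 0.99, 0.0, 0.0]
force: [0.7, 1.1, -0.8]
grip_width: 0.0368
grasp_force: 35.6
```

servo_tool(offset=[[-0.056,0.181,0],[-0.056,0.181,0],[-0.056,0.181,0],[-0.056,0.181,0],[0,0,-0.1],[0,0,-0.1],[0,0,0],[0,0,0]], rot=[[0,0,0],[0,0,0],[0,0,0],[0,0,0],[0,0,0],[0,0,0],[0,0,0],[0,0,0]])

```text
time: 13.0
position: [0.4604, 0.2567, 0.1594]
eef_rot: [0.142, 0.99, -0.0, -0.0]
force: [0.9, -0.7, -0.2]
grip_width: 0.0369
grasp_force: 35.6
```

```bash
python3 wr.py w4
```

```text
13.0 [0.4604 0.2567 0.1594] [ 1.417e-01  9.899e-01 -3.000e-04 -1.000e-04] [ 0.9 -0.7 -0.2] 0.036889823759083853
```

View pics/w4.png

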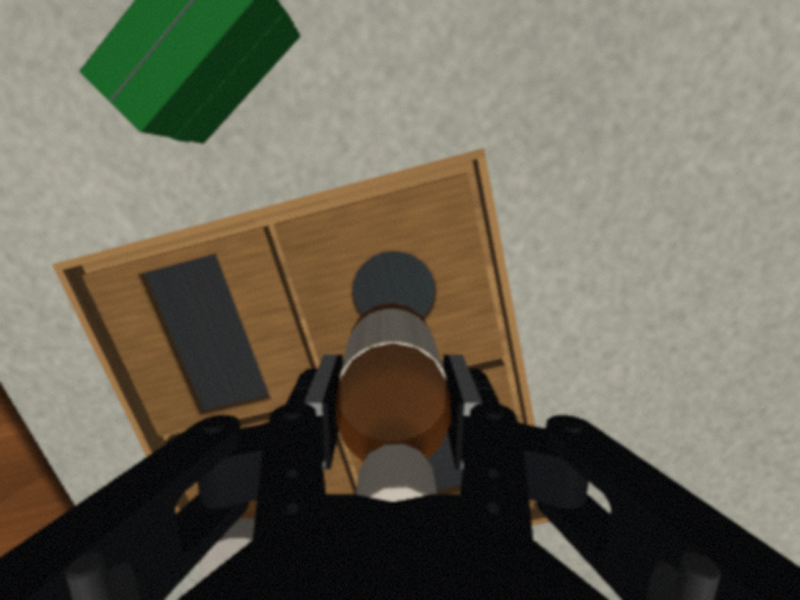

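The bottle is held upright above the small round recess, which is centred at (394,290) in line with the bottle. I lower it.

servo_tool(offset=[[0.004,0.002,-0.14],[0,0,-0.12],[0,0,-0.06],[0,0,-0.016],[0,0,0],[0,0,0]], rot=[[0,0,0],[0,0,0],[0,0,0],[0,0,0],[0,0,0],[0,0,0]])

```text
time: 13.65
position: [0.4624, 0.2581, 0.0762]
eef_rot: [0.142, 0.99, 0.001, 0.001]
force: [0.8, -0.1, -1.1]
grip_width: 0.0366
grasp_force: 35.6
```

servo_tool(offset=[[0,0,-0.006],[0,0,-0.006],[0,0,-0.004],[0,0,0]], rot=[[0,0,0],[0,0,0],[0,0,0],[0,0,0]])

```text
time: 14.05
position: [0.4613, 0.2577, 0.0707]
eef_rot: [0.141, 0.99, 0.0, 0.0]
force: [1.2, -0.2, -2.0]
grip_width: 0.0367
grasp_force: 35.6
```

servo_tool(offset=[[0,0,-0.005],[0,0,0],[0,0,0]], rot=[[0,0,0],[0,0,0],[0,0,0]])

```text
time: 14.35
position: [0.4612, 0.2576, 0.0693]
eef_rot: [0.141, 0.99, -0.0, -0.0]
force: [0.3, -0.0, -0.8]
grip_width: 0.0368
grasp_force: 35.6
```

servo_tool(offset=[[0,0,-0.003],[0,0,0],[0,0,0]], rot=[[0,0,0],[0,0,0],[0,0,0]])

```text
time: 14.65
position: [0.4615, 0.2576, 0.0691]
eef_rot: [0.142, 0.99, 0.0, 0.0]
force: [-1.4, -1.5, 3.7]
grip_width: 0.0368
grasp_force: 36.2
```

servo_tool(offset=[[0,0,0],[0,0,0],[0,0,0],[0,0,0],[0,0,0.04],[0,0,0.16],[0,0,0.18],[0,0,0.18]], rot=[[0,0,0],[0,0,0],[0,0,0],[0,0,0],[0,0,0],[0,0,0],[0,0,0],[0,0,0]], claw=75)

```text
time: 15.45
position: [0.461, 0.2572, 0.2107]
eef_rot: [0.142, 0.99, -0.0, -0.0]
force: [0.3, -0.3, 0.6]
grip_width: 0.075
grasp_force: 0.0
```

servo_tool(offset=[[0.034,-0.1,0.16],[0.034,-0.18,0],[0.034,-0.19,0],[0.034,-0.19,0],[0.034,-0.19,0],[0.034,-0.19,0],[0.034,-0.19,0],[0.034,-0.19,0]], rot=[[0,0,0],[0,0,0],[0,0,0],[0,0,0],[0,0,0],[0,0,0],[0,0,0],[0,0,0]])

```text
time: 16.25
position: [0.5293, -0.0992, 0.2497]
eef_rot: [0.141, 0.99, 0.0, 0.001]
force: [0.8, 1.4, -0.3]
grip_width: 0.0752
grasp_force: 0.0
```

servo_tool(offset=[[0.034,-0.19,0],[0.034,-0.19,0],[0.034,-0.19,0],[0.034,-0.19,0],[0.034,-0.19,0],[0,-0.013,0],[0,0,0],[0,0,0]], rot=[[0,0,-0.04],[0,0,0],[0,0,0],[0,0,0],[0,0,0],[0,0,0],[0,0,0],[0,0,0]])

```text
time: 17.05
position: [0.5719, -0.3369, 0.2488]
eef_rot: [0.157, 0.988, 0.001, -0.0]
force: [-0.6, 1.2, 0.3]
grip_width: 0.075
grasp_force: 0.0
```

```bash
python3 wr.py w5
```

```text
17.05 [ 0.5719 -0.3369  0.2488] [ 1.565e-01  9.877e-01  6.000e-04 -1.000e-04] [-0.6  1.2  0.3] 0.0749599881490603
```

View pics/w5.png

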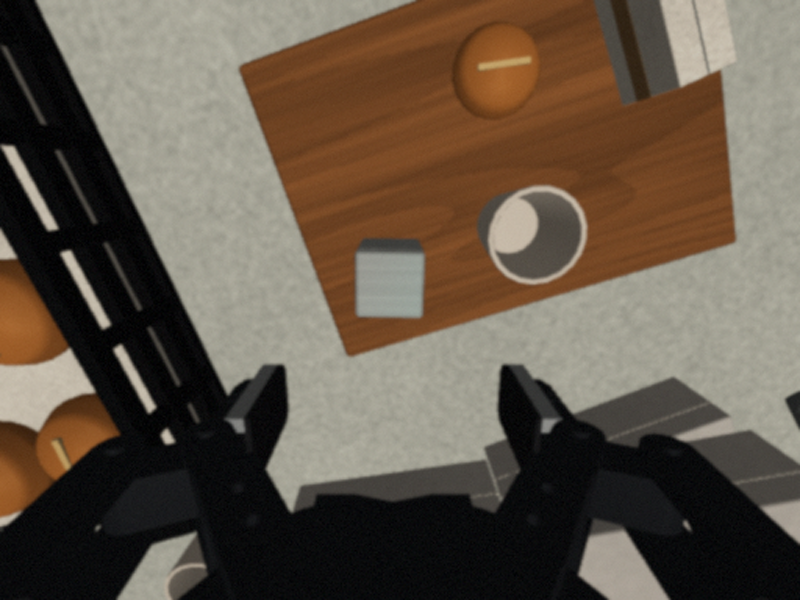

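The tin top spans (355,251) to (424,318), nearly aligned with the tool. The cup is at (535,235), and boxes lie below (nearest edge about (400,480)).

Run:
```python
from h import *
import json
c=json.load(open('pics/w5.json'));K=1.5625
f=lambda a,b,z: np.round(onz(c,a/K-.3,b/K-.3,z)[:2]*1000,1)
t=np.array([f(*p,.082) for p in [(356,251),(424,251),(424,318),(355,317)]]);print(t.tolist(),t.mean(0),cv2.minAreaRect(t.astype(np.float32)))
print('box',[f(400,475,z) for z in (0,.05,.1)],[f(670,378,z) for z in (0,.05,.1)],'cup',f(537,235,.087))
s=read_state();print(s['position'])
```

```text
[[543.2, -354.4], [557.9, -308.8], [605.6, -323.2], [589.2, -371.3]] [ 573.975 -339.425] ((573.834716796875, -339.21527099609375), (50.81896209716797, 49.79492950439453), 71.17288970947266)
box [array([ 794.5, -400.5]), array([ 755.8, -389. ]), array([ 717. , -377.6])] [array([ 768.6, -112.4]), array([ 733.3, -139.5]), array([ 698.1, -166.6])] cup [ 570.3 -232.1]
[ 0.57218184 -0.33632612  0.24889549]
```

servo_tool(offset=[[0.004,-0.01,-0.16],[0,0,-0.18],[0,0,-0.18],[0,0,-0.18],[0,0,-0.08],[0,0,-0.028],[0,0,0],[0,0,0]], rot=[[0,0,-0.015],[0,0,0],[0,0,0],[0,0,0],[0,0,0],[0,0,0],[0,0,0],[0,0,0]])

```text
time: 17.9
position: [0.5739, -0.3405, 0.0485]
eef_rot: [0.162, 0.987, -0.0, 0.001]
force: [0.3, -0.4, 1.0]
grip_width: 0.0752
grasp_force: 0.0
```

servo_tool(offset=[[0,0,0],[0,0,0],[0,0,0],[0,0,0],[0,0,0],[0,0,0],[0,0,0],[0,0,0]], rot=[[0,0,0],[0,0,0],[0,0,0],[0,0,0],[0,0,0],[0,0,0],[0,0,0],[0,0,0]], claw=42, force=35)

```text
time: 18.7
position: [0.5738, -0.3406, 0.0484]
eef_rot: [0.163, 0.987, 0.0, 0.001]
force: [-0.3, 2.3, 6.6]
grip_width: 0.0498
grasp_force: 25.3
```

servo_tool(offset=[[0,0,0.04],[0,0,0.12],[0,0,0.18],[0,0,0.18],[0,0.08,0.09],[0.006,0.18,0],[0.006,0.19,0],[0.006,0.19,0]], rot=[[0,0,0],[0,0,0],[0,0,0],[0,0,0],[0,0,0],[0,0,0.05],[0,0,0.05],[0,0,0.05]])

```text
time: 19.5
position: [0.577, -0.1794, 0.2003]
eef_rot: [0.104, 0.995, 0.0, 0.001]
force: [1.0, 0.5, -1.3]
grip_width: 0.0492
grasp_force: 27.8
```

servo_tool(offset=[[0.008,0.19,0],[0.008,0.19,0],[0.008,0.19,0],[0.008,0.19,0],[0.008,0.19,0],[0.008,0.19,0],[0.008,0.19,0],[0.008,0.19,0]], rot=[[0,0,0.05],[0,0,0.05],[0,0,0.05],[0,0,0.05],[0,0,0.029],[0,0,0],[0,0,0],[0,0,0]])

```text
time: 20.3
position: [0.5931, 0.201, 0.2002]
eef_rot: [0.015, 1.0, 0.0, 0.0]
force: [1.2, -0.1, -0.8]
grip_width: 0.0498
grasp_force: 27.8
```

servo_tool(offset=[[0,0.19,0],[0,0,0],[0,0,0],[0,0,0]], rot=[[0,0,0],[0,0,0],[0,0,0],[0,0,0]])

```text
time: 20.7
position: [0.5936, 0.2451, 0.1997]
eef_rot: [0.016, 1.0, -0.0, 0.0]
force: [0.4, -0.5, -1.2]
grip_width: 0.0495
grasp_force: 27.9
```

```bash
python3 wr.py w6
```

```text
20.7 [0.5936 0.2451 0.1997] [ 1.550e-02  9.999e-01 -5.000e-04  3.000e-04] [ 0.4 -0.5 -1.2] 0.04951212074750486
```

View pics/w6.png

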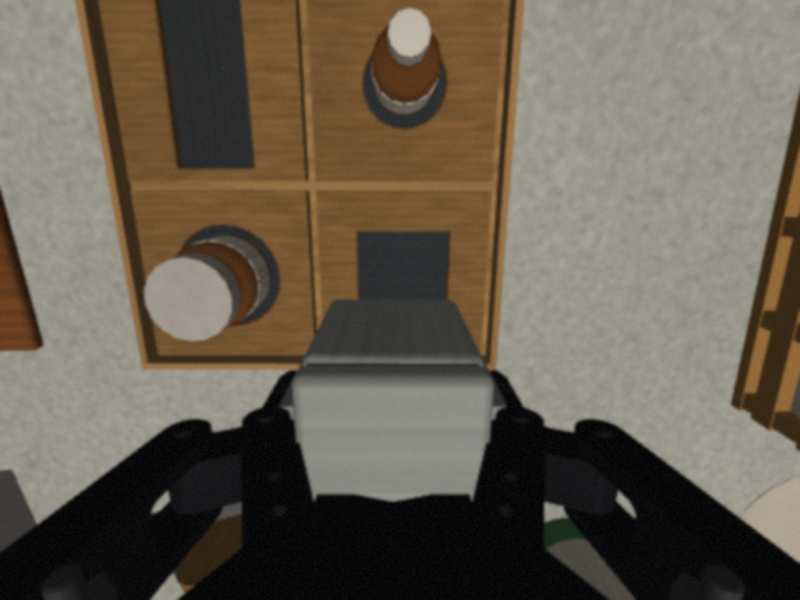

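The bottle and jar stand in their recesses. The square recess (357 to 450, top 232) is parallel to the held tin, about 8 mm to +y of it.

servo_tool(offset=[[0,0.033,-0.1],[0,0,-0.18],[0,0,-0.18],[0,0,-0.09],[0,0,-0.04],[0,0,0],[0,0,0]], rot=[[0,0,0],[0,0,0],[0,0,0],[0,0,0],[0,0,0],[0,0,0],[0,0,0]])

```text
time: 21.45
position: [0.5945, 0.2546, 0.0532]
eef_rot: [0.015, 1.0, 0.0, 0.001]
force: [1.0, -1.2, -1.3]
grip_width: 0.0495
grasp_force: 27.9
```

servo_tool(offset=[[0,0,-0.008],[0,0,-0.006],[0,0,-0.004],[0,0,0],[0,0,0]], rot=[[0,0,0],[0,0,0],[0,0,0],[0,0,0],[0,0,0]])

```text
time: 21.95
position: [0.5933, 0.2553, 0.0473]
eef_rot: [0.015, 1.0, 0.0, 0.0]
force: [0.4, -1.2, -1.0]
grip_width: 0.05
grasp_force: 27.9
```

servo_tool(offset=[[0,0,-0.005],[0,0,0],[0,0,0]], rot=[[0,0,0],[0,0,0],[0,0,0]])

```text
time: 22.25
position: [0.5932, 0.2552, 0.0458]
eef_rot: [0.015, 1.0, -0.0, -0.0]
force: [0.5, 0.1, -0.7]
grip_width: 0.0496
grasp_force: 27.9
```

servo_tool(offset=[[0,0,-0.004],[0,0,0],[0,0,0]], rot=[[0,0,0],[0,0,0],[0,0,0]])

```text
time: 22.55
position: [0.5934, 0.2552, 0.0454]
eef_rot: [0.015, 1.0, 0.0, 0.0]
force: [-2.4, -1.1, 5.8]
grip_width: 0.0493
grasp_force: 28.6
```

servo_tool(offset=[[0,0,0],[0,0,0],[0,0,0],[0,0,0],[0,0,0.08],[0,0,0.18],[0,0,0.18],[0,0,0.18]], rot=[[0,0,0],[0,0,0],[0,0,0],[0,0,0],[0,0,0],[0,0,0],[0,0,0],[0,0,0]], claw=70)

```text
time: 23.35
position: [0.593, 0.2549, 0.2014]
eef_rot: [0.015, 1.0, -0.0, -0.0]
force: [0.5, 1.2, -0.5]
grip_width: 0.07
grasp_force: 0.0
```

servo_tool(offset=[[-0.066,-0.12,0.1],[-0.066,-0.18,0.1],[-0.066,-0.185,0],[-0.066,-0.185,0],[-0.066,-0.185,0],[-0.066,-0.185,0],[-0.066,-0.185,0],[-0.066,-0.185,0]], rot=[[0,0,0.03],[0,0,0.03],[0,0,0.03],[0,0,0.03],[0,0,0.03],[0,0,0.028],[0,0,0],[0,0,0]])

```text
time: 24.15
position: [0.4615, -0.0957, 0.2483]
eef_rot: [-0.055, 0.998, 0.0, 0.0]
force: [0.7, -1.0, 1.1]
grip_width: 0.0702
grasp_force: 0.0
```

servo_tool(offset=[[0,-0.055,0],[0,0,0],[0,0,0],[0,0,0]], rot=[[0,0,0],[0,0,0],[0,0,0],[0,0,0]])

```text
time: 24.55
position: [0.4629, -0.1063, 0.2479]
eef_rot: [-0.056, 0.998, 0.0, -0.0]
force: [-0.2, 0.4, 0.0]
grip_width: 0.0697
grasp_force: 0.0
```

```bash
python3 wr.py w7
```

```text
24.55 [ 0.4629 -0.1063  0.2479] [-5.620e-02  9.984e-01  2.000e-04 -1.000e-04] [-0.2  0.4  0. ] 0.06970624607976167
```

View pics/w7.png

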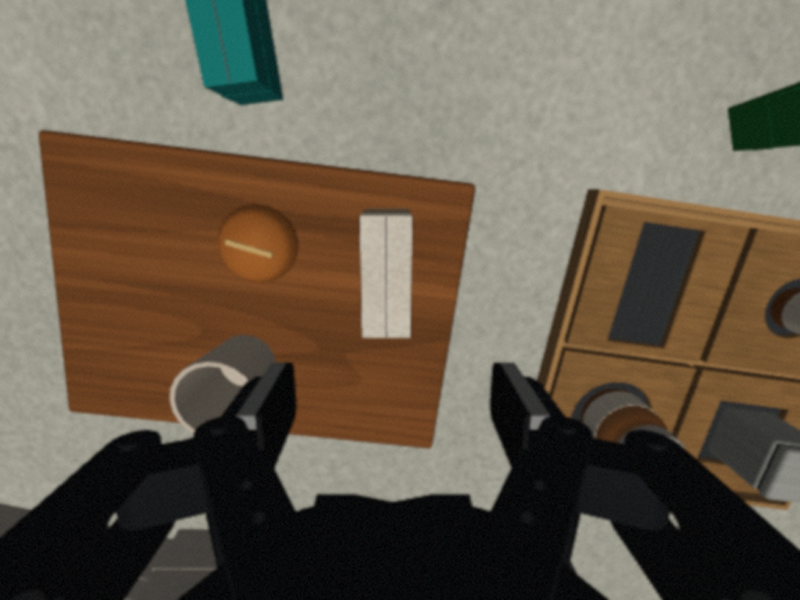

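The pale carton top spans (360,213) to (412,338), square to the tool. The tin stands in the square recess.

Run:
```python
from h import *
import json
c=json.load(open('pics/w7.json'));K=1.5625
f=lambda a,b,z: np.round(onz(c,a/K-.3,b/K-.3,z)[:2]*1000,1)
t=np.array([f(*p,.082) for p in [(360,213),(413,213),(411,339),(361,338)]]);print(t.tolist(),t.mean(0),cv2.minAreaRect(t.astype(np.float32)))
print('roll',f(258,243,.035))
```

```text
[[417.5, -134.1], [413.3, -98.1], [505.1, -87.9], [508.5, -125.0]] [ 461.1   -111.275] ((461.2567138671875, -111.51036071777344), (92.36495208740234, 37.24855422973633), 6.340188980102539)
roll [ 454.6 -217.4]
```

servo_tool(offset=[[-0.006,-0.02,-0.14],[0,0,-0.18],[0,0,-0.18],[0,0,-0.18],[0,0,-0.09],[0,0,-0.028],[0,0,0],[0,0,0]], rot=[[0,0,0],[0,0,0],[0,0,0],[0,0,0],[0,0,0],[0,0,0],[0,0,0],[0,0,0]])

```text
time: 25.4
position: [0.462, -0.1125, 0.0495]
eef_rot: [-0.056, 0.998, -0.0, 0.001]
force: [0.6, 0.1, 1.6]
grip_width: 0.0698
grasp_force: 0.0
```

servo_tool(offset=[[0,0,0],[0,0,0],[0,0,0],[0,0,0],[0,0,0],[0,0,0],[0,0,0],[0,0,0]], rot=[[0,0,0],[0,0,0],[0,0,0],[0,0,0],[0,0,0],[0,0,0],[0,0,0],[0,0,0]], claw=28, force=30)

```text
time: 26.2
position: [0.4618, -0.1126, 0.0496]
eef_rot: [-0.055, 0.998, 0.0, 0.001]
force: [-1.4, 0.8, 7.3]
grip_width: 0.0356
grasp_force: 30.0
```

servo_tool(offset=[[0,0,0.04],[0,0,0.12],[0,0,0.18],[0,0,0.18],[0,0.06,0.04],[-0.006,0.16,0],[-0.006,0.18,0],[-0.006,0.18,0]], rot=[[0,0,0],[0,0,0],[0,0,0],[0,0,0],[0,0,0],[0,0,-0.04],[0,0,-0.04],[0,0,-0.04]])

```text
time: 27.0
position: [0.4562, 0.0334, 0.1896]
eef_rot: [-0.007, 1.0, 0.0, 0.001]
force: [1.4, 0.1, -1.0]
grip_width: 0.036
grasp_force: 30.6
```

servo_tool(offset=[[0,0.18,0],[0,0.18,0],[0,0,0],[0,0,0],[0,0,0]], rot=[[0,0,-0.04],[0,0,-0.018],[0,0,0],[0,0,0],[0,0,0]])

```text
time: 27.5
position: [0.4564, 0.1211, 0.1889]
eef_rot: [0.015, 1.0, -0.0, 0.0]
force: [-0.1, 0.1, -1.7]
grip_width: 0.0357
grasp_force: 30.6
```

```bash
python3 wr.py w8
```

```text
27.5 [0.4564 0.1211 0.1889] [ 1.530e-02  9.999e-01 -2.000e-04  1.000e-04] [-0.1  0.1 -1.7] 0.03567786392435573
```

View pics/w8.png

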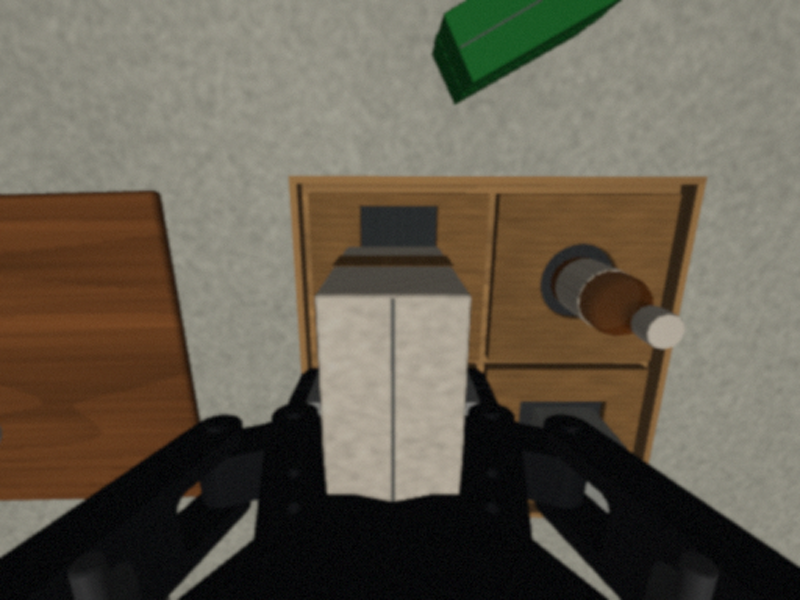

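The carton is parallel to the oblong recess (360 to 437 wide, centre 399), about 3–4 mm to -y of it. I correct that and lower.

servo_tool(offset=[[0.004,0.015,-0.1],[0,0,-0.16],[0,0,-0.16],[0,0,-0.09],[0,0,-0.03],[0,0,0],[0,0,0]], rot=[[0,0,0],[0,0,0],[0,0,0],[0,0,0],[0,0,0],[0,0,0],[0,0,0]])

```text
time: 28.25
position: [0.4584, 0.1256, 0.0546]
eef_rot: [0.015, 1.0, 0.0, 0.001]
force: [-0.0, 1.2, -1.6]
grip_width: 0.0357
grasp_force: 30.6
```

servo_tool(offset=[[0,0,-0.008],[0,0,-0.006],[0,0,-0.006],[0,0,0],[0,0,0]], rot=[[0,0,0],[0,0,0],[0,0,0],[0,0,0],[0,0,0]])

```text
time: 28.75
position: [0.4575, 0.1261, 0.0486]
eef_rot: [0.015, 1.0, 0.0, 0.0]
force: [0.1, 1.4, -0.2]
grip_width: 0.0356
grasp_force: 30.6
```

servo_tool(offset=[[0,0,-0.006],[0,0,0],[0,0,0]], rot=[[0,0,0],[0,0,0],[0,0,0]])

```text
time: 29.05
position: [0.4575, 0.126, 0.047]
eef_rot: [0.015, 1.0, -0.0, -0.0]
force: [0.8, -0.1, -1.1]
grip_width: 0.0359
grasp_force: 30.6
```

servo_tool(offset=[[0,0,-0.004],[0,0,0],[0,0,0]], rot=[[0,0,0],[0,0,0],[0,0,0]])

```text
time: 29.35
position: [0.4575, 0.126, 0.0467]
eef_rot: [0.015, 1.0, 0.0, -0.0]
force: [-3.6, -0.5, 10.6]
grip_width: 0.0357
grasp_force: 31.9
```

Contact came at the expected height. I release, retreat and check from above.

servo_tool(offset=[[0,0,0.003],[0,0,0],[0,0,0],[0,0,0],[0,0,0.08],[0,0,0.18],[0,0,0.18],[0,0,0.18]], rot=[[0,0,0],[0,0,0],[0,0,0],[0,0,0],[0,0,0],[0,0,0],[0,0,0],[0,0,0]], claw=60)

```text
time: 30.15
position: [0.4572, 0.1257, 0.2033]
eef_rot: [0.015, 1.0, -0.0, -0.0]
force: [1.2, 1.0, 0.1]
grip_width: 0.0598
grasp_force: 0.0
```

servo_tool(offset=[[0,0,0.18],[-0.04,0.04,0.18],[-0.04,0.08,0.1],[-0.04,0.08,0],[0,0,0],[0,0,0]], rot=[[0,0,0],[0,0,0],[0,0,0],[0,0,0],[0,0,0],[0,0,0]])

```text
time: 30.75
position: [0.4273, 0.176, 0.3166]
eef_rot: [0.014, 1.0, -0.0, -0.0]
force: [0.2, -0.4, -0.9]
grip_width: 0.06
grasp_force: 0.0
```

```bash
python3 wr.py w9
python3 - <<'E'
from h import *
a=capture('side')[60:280,140:400,::-1];b=cv2.imread('pics/w9_raw.png')[:,:]
a=cv2.resize(a,(400,338));b=cv2.resize(b,(400,300));b=cv2.copyMakeBorder(b,0,38,0,0,cv2.BORDER_CONSTANT)
cv2.imwrite('pics/final.png',np.hstack([a,b]))
E
```

```text
30.75 [0.4273 0.176  0.3166] [ 1.410e-02  9.999e-01 -2.000e-04 -1.000e-04] [ 0.2 -0.4 -0.9] 0.060020477450285784
```

View pics/final.png

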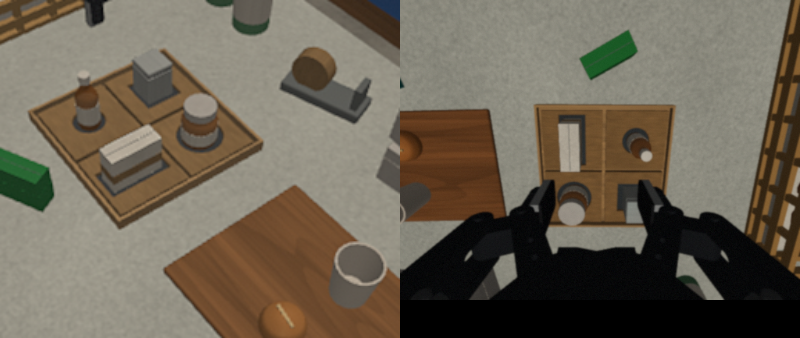

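All four stand upright in their recesses: bottle (88,105), tin (152,78), jar (200,122) and carton (131,160). The cup and roll are on the board, and the gripper is clear.

```bash
python3 -c "from station import *;print(finish_job())"
```

```text
the job is handed in; nothing more can be done
None
```

The hamper is packed and handed in at about 31 s: the jar, bottle, tin and carton were set down in that order, each upright in its matching recess, and the cup and bread roll were left on the board.

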